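Unstack agar dishes into their warming blocks

TASK

The four agar dishes have come cold out of the fridge, most of them in a stack. Take the stack apart and set every dish in the warming block whose recess was made for it (small, medium and large round, and the square four-well), so that each lies flat on the floor of its own recess. Keep the dishes level, set them down without dropping them, and leave the flask and the amber bottle standing where they are.

Things in the scene. Friction and masses are not known exactly. Their poses are not given: they have to be found in the camera images.
- dish_small: Smallest round agar dish with its lid taped on: clear plastic over amber agar, 36 mm across the lid, 13 mm high (base 33 mm across up to 4 mm from the underside, lid skirt above that), about 16 g. At the start it is at the very top of the stack, standing on the medium dish. Origin: centre of the underside; z up. Rigid; to be gripped across the lid skirt.
- dish_medium: Middle-sized round agar dish, lid taped on, clear over amber agar, 48 mm across the lid, 14 mm high (base 45 mm across up to 4 mm from the underside), about 24 g. At the start it is in the stack, under the small dish and standing on either the large or the four-well dish. Origin: centre of the underside; z up. Rigid; to be gripped across the lid skirt.
- dish_large: Largest round agar dish, lid taped on, clear over amber agar, 60 mm across the lid, 15 mm high (base 57 mm across up to 4 mm from the underside), about 34 g. At the start it is flat on the bench, either at the bottom of the stack or alone a hand's width or more from it. Origin: centre of the underside; z up. Rigid; to be gripped across the lid skirt.
- dish_fourwell: Square four-well agar dish, lid taped on: clear with four round amber agar wells, 66 x 66 mm over the lid, 15 mm high (base 63 x 63 mm up to 4 mm from the underside), about 42 g. x and y run along its sides. At the start it is flat on the bench, either at the bottom of the stack or alone a hand's width or more from it. Origin: centre of the underside; z up. Rigid; to be gripped across the lid skirt.
- block_small: Bare aluminium warming block, 92 x 92 x 18 mm, fixed on the black warming plate (its own top face 38 mm above the bench), with a round recess 44 mm across and 4 mm deep in the middle of its top, for the small dish. Origin: centre of the block's underside; recess floor 14 mm and top face 18 mm above it; x and y along its sides.
- block_medium: Bare aluminium warming block, 92 x 92 x 18 mm, fixed on the black warming plate (its own top face 38 mm above the bench), with a round recess 56 mm across and 4 mm deep in the middle of its top, for the medium dish. Origin: centre of the block's underside; recess floor 14 mm and top face 18 mm above it; x and y along its sides.
- block_large: Bare aluminium warming block, 92 x 92 x 18 mm, fixed on the black warming plate (its own top face 38 mm above the bench), with a round recess 68 mm across and 4 mm deep in the middle of its top, for the large dish. Origin: centre of the block's underside; recess floor 14 mm and top face 18 mm above it; x and y along its sides.
- block_fourwell: Bare aluminium warming block, 92 x 92 x 18 mm, fixed on the black warming plate (its own top face 38 mm above the bench), with a square recess 74 x 74 mm, its sides parallel to the block's and 4 mm deep in the middle of its top, for the four-well dish. Origin: centre of the block's underside; recess floor 14 mm and top face 18 mm above it; x and y along its sides.
- flask: Clear glass volumetric flask with a long neck and a white stopper, 62 mm across, 176 mm tall, standing loose on the bench beyond the dishes; a bystander. Origin: centre of the underside.
- reagent_bottle: Amber bottle with a paper label and a blue cap, 62 mm across, about 115 mm tall, standing loose on the bench beyond the dishes; a bystander. Origin: centre of the underside.

How it is judged:
By the outcome, as a careful person would: the job done as asked, in the order asked, and still so for the second after the job is handed in, with the robot touching nothing.
It also fails if it takes over 120 s, if anything falls off the work surface, if the arm or the gripper's body presses on something with over 40 N, if the wrist force passes 120 N, or if a joint passes its speed limit or range.

ROBOT

A 7-joint arm with a two-finger parallel gripper is mounted at the origin on the work surface. World frame = base frame: x ahead of the robot, y to its left, z up, the work surface at z = 0. Lengths are in m, angles in rad, forces in N, time in s.
With the tool pointing down it reaches from about 0.35 to 0.9 m from the base axis. Payload 19.9 kg.
Tool frame: the origin (TCP) lies midway between the tips of the shut fingers; the grasp point (between the pads) lies 19 mm behind it; z points along the fingers, y is the line along which they close (so a half turn about z gives the same grasp; the last joint's range is limited). The gripper opens to 85 mm and grips with 20 to 120 N. Pads are 22 mm wide; open, the fingers measure 114 mm over their backs; the gripper's body (76 mm by 85 mm) begins 54 mm behind the grasp point. The pads swing forward as they close: fully open they stand 13 mm farther back than shut.
Start: joints at [-1.377, 0.417, -0.01, 1.614, 0.005, 1.111, -0.053], TCP at [0.145, 0.608, 0.231] pointing down, gripper open.
Joint ranges: [-2.81, 2.81], [-0.39, 2.02], [-1.27, 1.25], [0.06, 2.57], [-1.19, 4.33], [0.19, 2], [-2.82, 2.82]. Speed limits (rad/s): [1.89, 1.89, 2.39, 2.39, 3.01, 3.01, 3.01].

INTERFACE

Orientations are given as a unit quaternion [x, y, z, w].
In Python, from rig import status, cams, robot, models gives the robot as it stands. The module is installed in compiled form; this text tells all that it offers.
- The arm moves only by the tool apply_moves, never from a script. Its argument "steps" is a list of rows, each a list of 5 numbers: the shift along the tool's x, y, z as a fraction of full scale, then the turn about the tool's z as a fraction of full scale, then the opening, from -1 (shut) to 1 (fully open), so that 0 is half open. In form: [[tx, ty, tz, roll, jaw], ...]. A call has 1 to 8 rows; each row shifts and turns the commanded pose from where the row before left it, along the tool's axes as they then stand; what a row does not reach is not made up. Full scale, the value 1, is 0.025 m for a shift and 4 degrees for a turn. A row lasts 1/8 s, in which the tool goes at most 62.5 mm and 10.7 degrees, less where a joint would pass 70% of its speed; a pose out of reach is approached as far as the arm can. A call with a number of a shift or a turn outside -1 to 1 is refused whole. A call with a gripper value outside its range is refused whole. The fingers move at their own pace and stop on an object; "force" is the grip in N (left out, the last holds). Time passes only in rows, so rows that do not move let the fingers close. It gives the time, the measured TCP pose, the force, the opening and the grip force at its end, in the units of the state.
- status.get_state(): the state, without advancing time (a new reading comes with each control period).
- cams.capture(name): name is "side" or "top"; returns the picture (480x640x3 uint8, red, green, blue); there is no depth.
- cams.calibration(name): a dict with "fx", "fy", "cx", "cy" (pixels), "distortion" ([k1, k2, p1, p2, k3] as OpenCV has them; the pictures are not rectified), "R" (3x3) and "t" (3): a world point X has camera coordinates R X + t. Camera axes: x right, y down, z forward; pixel columns grow to the right and rows downward; lengths in m; the calibration is good to about 2 mm. A picture is of the moment at which its call begins. calibration takes no time and is no camera call.
- robot.close_job(): hands the job in; it is judged then, once.
Trained networks look in the newest picture that a camera, given by its name, has taken for a name from the list of things; names that differ only in an ending like _2 or _b are one class to them, and where a whole thing is asked for, a point or a joint stands for the part that bears it (a point fixed in the world has none). Each returns a list of dicts, best first, with "score" (0 to 1); they miss things now and then, are a little off and sometimes report something else, mostly with a low value. They report only what shows in the picture. A call takes as long as a camera call.
- models.spot_in(camera, name): "at" ([x, y, z] in m, in world coordinates, good to about 4 mm: the middle of the surface that is visible of it).
- models.masks_of(camera, name): "pixels" (480x640 bool, what is visible of it).
- models.landmark_of(camera, name): "at" ([x, y, z] in m, in world coordinates, good to about 4 mm: a listed point, or the origin of a listed thing).
The state is a dict: "t": time; "joint_positions": joint angles; "qvel": joint speeds; "tau": joint torques, N m; "tcp_pos": TCP position; "orientation": TCP orientation; "ft_force": force on the tool from outside, world axes, zero at the start; "ft_torque": the same for the moment, N m; "width": finger opening in m; "grasp_force": force on a finger pad.
Only numpy, scipy, OpenCV 4.12 (cv2) and the standard library are available. Lean on these libraries where they do the work, as an engineer would, in place of code of your own. Each camera call takes 0.05 s, during which the arm holds its last target. There are 200 camera calls.

## Working session

There is one attempt and no reset: what is moved stays moved. The work goes in short steps, Python scripts to look and compute and a tool call to move; the robot and the scene stay as the last step left them, time stands still between calls to the robot, and variables do not carry over. Pictures are saved under pics/ and viewed, at most 14 in all, crops included, and the job is handed in when it is done.

Besides the shell and the picture viewer there is one more tool, called in YAML: its name, and indented under it one key for each argument. apply_moves: Moves the arm, as the interface text tells. Shift numbers are shares of 0.025 m and turn numbers shares of 4 degrees, none past 1 either way. Its arguments: {"type":"object","properties":{"steps":{"type":"array","items":{"type":"array","items":{"type":"number","minimum":-1,"maximum":1}}},"force":{"type":"number"}},"required":["steps"]}

```bash
mkdir -p pics
cat > h.py <<'E'
import numpy as np, cv2
from rig import status, cams, robot, models
def snap(c,f):
    im=cams.capture(c); cv2.imwrite('pics/'+f,im[:,:,::-1]); return im
def K(c):
    k=cams.calibration(c); return k,np.array([[k['fx'],0,k['cx']],[0,k['fy'],k['cy']],[0,0,1]]),np.array(k['distortion']),np.array(k['R']),np.array(k['t'])
def ray(c,u,v,z):
    k,M,d,R,t=K(c); p=cv2.undistortPoints(np.array([[[u,v]]],float),M,d)[0,0]
    w=R.T@np.array([p[0],p[1],1]); o=-R.T@t; return o+w*(z-o[2])/w[2]
def proj(c,X):
    k,M,d,R,t=K(c); return cv2.projectPoints(np.array(X,float).reshape(-1,1,3),cv2.Rodrigues(R)[0],t,M,d)[0].reshape(-1,2)
E
python3 - <<'E'
from h import *
np.set_printoptions(precision=4,suppress=True)
for c in ['top','side']:
    snap(c,c+'0.png')
    k,M,d,R,t=K(c); print(c,-R.T@t,R[2])
    for n in 'dish_small dish_medium dish_large dish_fourwell block_small block_medium block_large block_fourwell flask reagent_bottle'.split():
        print(n,[(np.round(r['at'],3),round(r['score'],2)) for r in models.landmark_of(c,n)[:2]])
s=status.get_state();print(s['t'],s['tcp_pos'],s['orientation'],s['width'])
E
```

```text
top [ 0.4021 -0.065   1.1318] [ 0.2032 -0.0134 -0.979 ]
dish_small [(array([ 0.497, -0.416,  0.028]), 0.83)]
dish_medium [(array([ 0.496, -0.419,  0.011]), 0.62)]
dish_large [(array([ 0.542, -0.176, -0.001]), 0.97), (array([ 0.493, -0.42 ,  0.015]), 0.62)]
dish_fourwell [(array([ 0.5  , -0.42 , -0.003]), 0.68)]
block_small [(array([0.622, 0.127, 0.02 ]), 0.93), (array([ 0.543, -0.175,  0.002]), 0.48)]
block_medium [(array([0.486, 0.134, 0.017]), 0.75)]
block_large [(array([0.625, 0.256, 0.022]), 0.87), (array([ 0.499, -0.418,  0.028]), 0.58)]
block_fourwell [(array([0.495, 0.262, 0.016]), 0.64)]
flask [(array([ 0.803, -0.019,  0.   ]), 0.88)]
reagent_bottle []
side [ 0.0374 -0.6238  0.737 ] [ 0.5525  0.5333 -0.6406]
dish_small [(array([ 0.501, -0.423,  0.029]), 0.57)]
dish_medium [(array([ 0.495, -0.413,  0.017]), 0.61)]
dish_large [(array([ 0.541, -0.178,  0.001]), 0.72)]
dish_fourwell [(array([ 0.496, -0.419,  0.001]), 0.67)]
block_small [(array([0.622, 0.126, 0.021]), 0.86), (array([0.5  , 0.255, 0.02 ]), 0.57)]
block_medium [(array([0.488, 0.136, 0.02 ]), 0.92)]
block_large [(array([ 0.806, -0.022,  0.003]), 0.73), (array([0.625, 0.258, 0.019]), 0.67)]
block_fourwell [(array([0.501, 0.252, 0.017]), 0.66)]
flask [(array([ 0.805, -0.022,  0.001]), 0.57)]
reagent_bottle [(array([ 0.735, -0.287, -0.001]), 0.6)]
1.1 [0.1454 0.6079 0.2313] [ 0.1171  0.9931 -0.      0.    ] 0.08540512578486342
```

View pics/top0.png

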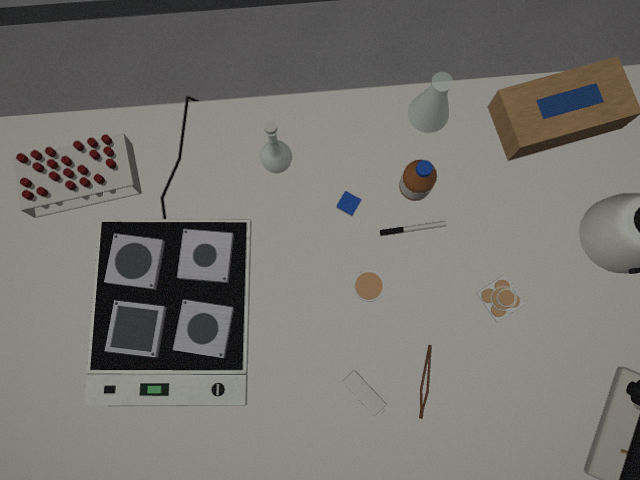

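View pics/side0.png

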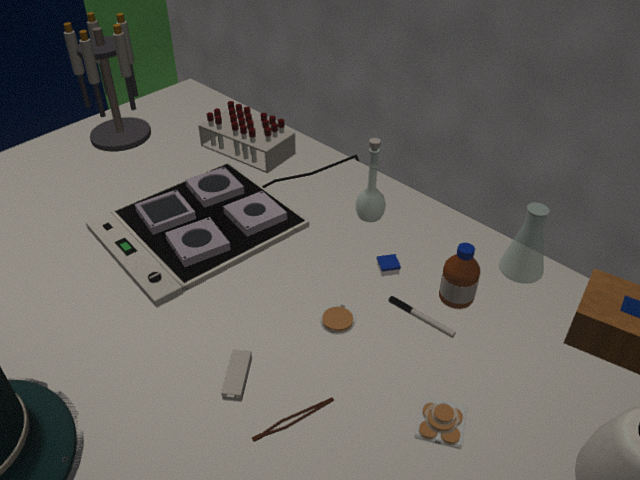

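The top view shows the stack at about (499,297), with the four-well at the bottom, then the medium and the small. The large dish is alone at (369,286). The recesses are large (134,261), small (205,255), four-well (134,328) and medium (203,328). The side view agrees, with the flask and bottle well clear. Next I'll measure centres and yaw angles.

```bash
cat > m.py <<'E'
from h import *
np.set_printoptions(precision=4,suppress=True)
def rect(c,im,x0,x1,y0,y1,z,s=2000):
    # image: rows = x descending, cols = y descending
    xs=np.arange(x1,x0,-1/s); ys=np.arange(y1,y0,-1/s)
    X,Y=np.meshgrid(xs,ys,indexing='ij'); P=proj(c,np.stack([X,Y,0*X+z],-1).reshape(-1,3)).reshape(X.shape+(2,)).astype(np.float32)
    return cv2.remap(im,P[...,0],P[...,1],cv2.INTER_CUBIC)
if __name__=='__main__':
    B=dict(small=(.622,.127),medium=(.487,.135),large=(.625,.257),fourwell=(.498,.257))
    tiles=[]
    for c in ['top','side']:
        im=cams.capture(c); row=[]
        for n,(x,y) in B.items():
            h=.055; r=rect(c,im,x-h,x+h,y-h,y+h,.038); g=cv2.GaussianBlur(cv2.cvtColor(r,cv2.COLOR_RGB2GRAY),(5,5),0)
            q=g[40:180,40:180]; T,m=cv2.threshold(q,0,255,cv2.THRESH_OTSU+cv2.THRESH_BINARY_INV)
            nl,L,st,cen=cv2.connectedComponentsWithStats(m); i=L[70,70]
            ct=max(cv2.findContours((L==i).astype(np.uint8),0,1)[0],key=cv2.contourArea); R=cv2.minAreaRect(ct)
            u,v=cen[i]+40; print(c,n,'recess',x+h-v/2000,y+h-u/2000,'size mm',np.array(R[1])/2,'ang',R[2],'T',T)
            row.append(r[:,:,::-1])
        tiles.append(np.hstack(row))
        row=[]
        for (x,y,z) in [(.497,-.419,.042),(.497,-.419,.029),(.497,-.419,.015),(.542,-.177,.015)]:
            r=rect(c,im,x-.055,x+.055,y-.055,y+.055,z).copy(); cv2.drawMarker(r,(110,110),(0,0,255),0,10); row.append(r[:,:,::-1])
        tiles.append(np.hstack(row))
    I=np.vstack(tiles); cv2.imwrite('pics/rect.png',cv2.resize(I,(600,600) if 0 else (600,600)))
    cv2.imwrite('pics/rect.png',cv2.resize(I,None,fx=.68,fy=.68,interpolation=cv2.INTER_AREA))
E
python3 m.py
```

```text
top small recess 0.6233571078431372 0.12479452614379084 size mm [43.5 43.5] ang 90.0 T 94.0
top medium recess 0.4891245566028175 0.1351455356237965 size mm [56.  55.5] ang 90.0 T 92.0
top large recess 0.6245683378406491 0.2567902711323764 size mm [67.5 67.5] ang 90.0 T 89.0
top fourwell recess 0.49892893414582 0.257216538379303 size mm [69.5 69.5] ang 90.0 T 85.0
side small recess 0.6215058139534884 0.12456993355481727 size mm [43.544 43.544] ang 33.690067291259766 T 79.0
side medium recess 0.4874487127094402 0.13460589497343686 size mm [55.394 55.737] ang 30.963754653930664 T 76.0
side large recess 0.6226690578158459 0.2564276945039258 size mm [65.5 67. ] ang 90.0 T 74.0
side fourwell recess 0.49791818724883247 0.25705387205387203 size mm [69.5 69.5] ang 90.0 T 67.0
```

View pics/rect.png

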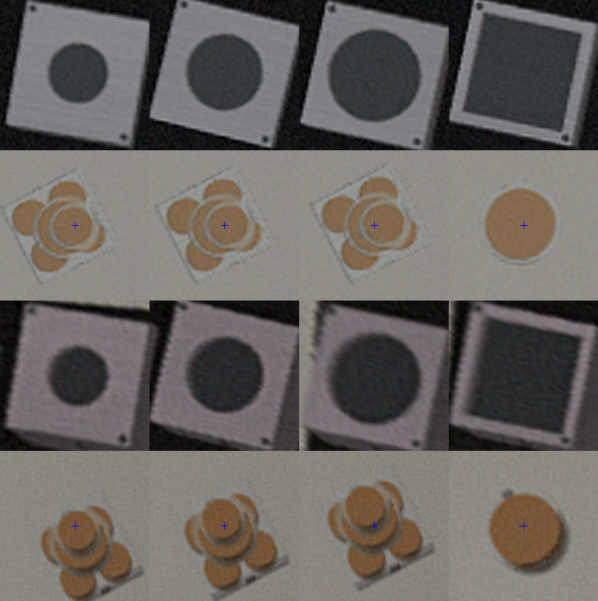

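Block yaw reads clearly and the recess centres agree within 2 mm. Next I'll overlay outlines on the stack and refine the four-well block.

```bash
cat > ov.py <<'E'
from m import *
def ring(x,y,z,d): a=np.linspace(0,2*np.pi,60); return np.stack([x+d/2*np.cos(a),y+d/2*np.sin(a),0*a+z],1)
def sq(x,y,z,s,yaw):
    a=np.deg2rad(yaw)+np.pi/4*np.array([1,3,5,7,9]); r=s/np.sqrt(2); return np.stack([x+r*np.cos(a),y+r*np.sin(a),0*a+z],1)
def overlay(c,im,centre,curves,f=7,h=28):
    u,v=np.round(proj(c,[centre])[0]).astype(int); cr=cv2.resize(im[v-h:v+h,u-h:u+h,::-1],None,fx=f,fy=f,interpolation=cv2.INTER_CUBIC).copy()
    for P,col in curves:
        p=(proj(c,P)-[u-h,v-h]+.5)*f-.5; cv2.polylines(cr,[np.round(p*8).astype(int)],False,col,1,cv2.LINE_AA,3)
    return cr
E
cat > a.py <<'E'
from ov import *
out=[]
for c in ['top','side']:
    im=cams.capture(c)
    x,y=.499,.257;h=.055
    r=rect(c,im,x-h,x+h,y-h,y+h,.038); g=cv2.GaussianBlur(cv2.cvtColor(r,cv2.COLOR_RGB2GRAY),(5,5),0)
    m=(g<(85 if c=='top' else 67)).astype(np.uint8); m=cv2.morphologyEx(m,cv2.MORPH_OPEN,np.ones((9,9)))
    n,L=cv2.connectedComponents(m); ct=max(cv2.findContours((L==L[110,110]).astype(np.uint8),0,1)[0],key=cv2.contourArea)
    R=cv2.minAreaRect(ct); print(c,'fourwell',x+h-R[0][1]/2000,y+h-R[0][0]/2000,np.array(R[1])/2,R[2])
    S=[(ring(.497,-.419,.042,.036),(255,0,0)),(ring(.497,-.419,.029,.048),(0,255,0)),(sq(.497,-.419,.015,.066,27),(0,0,255))]
    out.append(overlay(c,im,(.497,-.419,.02),S))
cv2.imwrite('pics/ov1.png',np.hstack(out))
E
python3 a.py
```

```text
top fourwell 0.4999058456420899 0.2578274383544922 [74.5633 74.2827] 12.030595779418945
side fourwell 0.49777965164184573 0.25672662353515624 [71.8743 72.8874] 11.689369201660156
```

View pics/ov1.png

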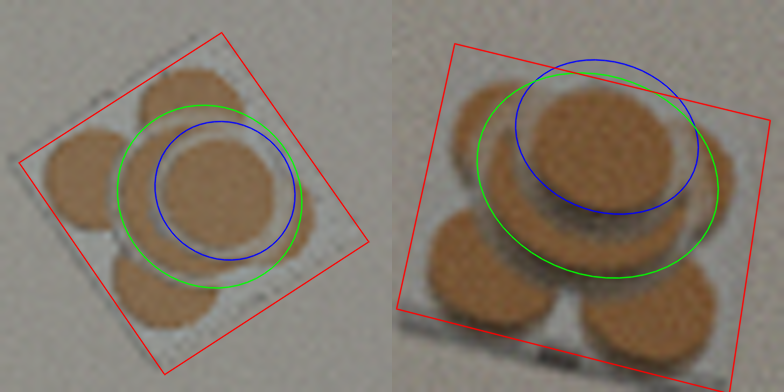

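The overlay shows the small dish about 2 mm to +y of my guess, so roughly (0.496, -0.417). The four-well's yaw is about 27°. Heading over.

apply_moves:
  steps:
    - [-1,-1,0,0,0.4]
    - [-1,-1,0,0,0.4]
    - [-1,-1,0,0,0.4]
    - [-1,-1,0,0,0.4]
    - [-1,-1,0,0,0.4]
    - [-1,-1,0,0,0.4]
    - [-1,-1,0,0,0.4]
    - [-1,-1,0,0,0.4]
  force: 25

```text
t: 2.3
tcp_pos: [0.2939, 0.3658, 0.2315]
orientation: [0.117, 0.993, 0.0, 0.0]
ft_force: [0.3, 0.6, -0.6]
width: 0.06
grasp_force: 0.0
```

apply_moves:
  steps:
    - [-1,-1,0,0,0.4]
    - [-1,-1,0,0,0.4]
    - [-1,-1,0,0,0.4]
    - [-1,-1,0,0,0.4]
    - [-1,-1,0,0,0.4]
    - [-1,-1,0,0,0.4]
    - [-1,-1,0,0,0.4]
    - [-1,-1,0,0,0.4]

```text
t: 3.3
tcp_pos: [0.4419, 0.1248, 0.2315]
orientation: [0.117, 0.993, 0.0, 0.0]
ft_force: [0.3, 0.5, 0.2]
width: 0.0601
grasp_force: 0.0
```

apply_moves:
  steps:
    - [-1,-1,0,0,0.4]
    - [-1,-1,0,0,0.4]
    - [-1,-1,0,0,0.4]
    - [-1,-1,0,0,0.4]
    - [-1,-1,0,0,0.4]
    - [-1,-1,0,0,0.4]
    - [-1,-1,0,0,0.4]
    - [0,-1,0,0,0.4]

```text
t: 4.3
tcp_pos: [0.5659, -0.1107, 0.2311]
orientation: [0.117, 0.993, -0.0, 0.0]
ft_force: [-0.4, -0.1, -0.0]
width: 0.0599
grasp_force: 0.0
```

```bash
cat > go.py <<'E'
import sys
from scipy.spatial.transform import Rotation as Ro
from rig import status
import numpy as np
# usage: go.py x y z [yaw of tool y axis]  -> needed shifts in units of rows
s=status.get_state(); R=Ro.from_quat(s['orientation']).as_matrix(); p=np.array(s['tcp_pos'])
np.set_printoptions(precision=4,suppress=True)
yaw=np.degrees(np.arctan2(R[1,1],R[0,1]))
print('t',round(s['t'],2),'tcp',p,'yaw_y',round(yaw,2),'w',round(s['width'],4),'grip',round(s['grasp_force'],1),'F',np.round(s['ft_force'],1),'tilt',np.round(R[2],3))
a=[float(v) for v in sys.argv[1:]]
if a: print('units',R.T@(np.array(a[:3])-p)/.025)
if len(a)>3: print('roll units (tool z down)',-(a[3]-yaw)/4)
E
python3 go.py .496 -.4175 .12
```

```text
t 4.3 tcp [ 0.5659 -0.1107  0.2311] yaw_y 76.54 w 0.0599 grip 0.0 F [-0.4 -0.1 -0. ] tilt [-0.    -0.001 -1.   ]
units [ -0.1372 -12.5816   4.4521]
```

apply_moves:
  steps:
    - [0,-1,0.5,0,0.4]
    - [0,-1,0.5,0,0.4]
    - [0,-1,0.5,0,0.4]
    - [0,-1,0.5,0,0.4]
    - [0,-1,0.5,0,0.4]
    - [0,-1,0.5,0,0.4]
    - [0,-1,0.5,0,0.4]
    - [0,-1,0.5,0,0.4]

```text
t: 5.3
tcp_pos: [0.5184, -0.3047, 0.131]
orientation: [0.117, 0.993, -0.0, 0.0]
ft_force: [0.0, -0.4, -0.3]
width: 0.0594
grasp_force: 0.0
```

apply_moves:
  steps:
    - [0,-1,0.4,0,0.4]
    - [0,-1,0,0,0.4]
    - [0,-1,0,0,0.4]
    - [0,-1,0,0,0.4]
    - [-0.14,-0.58,0,0,0.4]
    - [0,0,0,0,0.4]

```text
t: 6.05
tcp_pos: [0.4952, -0.4167, 0.1212]
orientation: [0.118, 0.993, -0.0, -0.0]
ft_force: [-0.4, -0.8, -0.4]
width: 0.0595
grasp_force: 0.0
```

```bash
python3 go.py .496 -.4175 .035
cat > b.py <<'E'
from ov import *
s=status.get_state(); p=np.array(s['tcp_pos']); a=np.deg2rad(76.5); d=np.array([np.cos(a),np.sin(a),0])
out=[]
for c in ['top','side']:
    im=cams.capture(c); 
    S=[(ring(.496,-.417,.042,.036),(255,0,0)),(np.array([p-d*.03,p+d*.03]),(0,0,255))]
    out.append(overlay(c,im,(.497,-.419,.06),S,f=6,h=33))
cv2.imwrite('pics/ov2.png',np.hstack(out))
E
python3 b.py
```

```text
t 6.05 tcp [ 0.4952 -0.4167  0.1212] yaw_y 76.5 w 0.0595 grip 0.0 F [-0.4 -0.8 -0.4] tilt [-0. -0. -1.]
units [-0.0365 -0.0225  3.4499]
```

View pics/ov2.png

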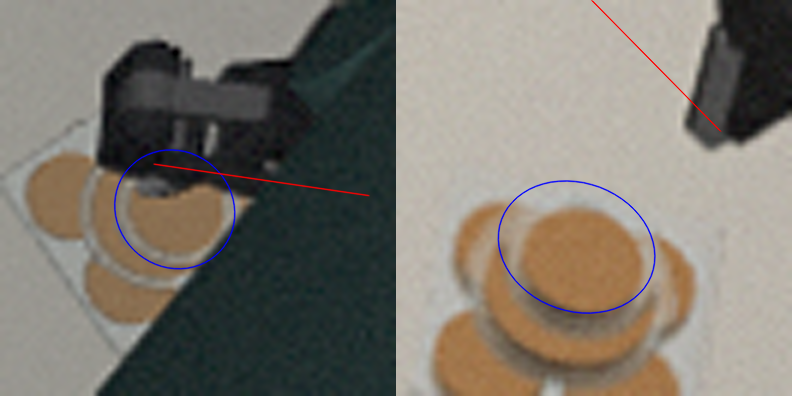

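apply_moves:
  steps:
    - [-0.03,-0.02,1,0,0.4]
    - [0,0,1,0,0.4]
    - [0,0,1,0,0.4]
    - [0,0,0.47,0,0.2]
    - [0,0,0,0,-0.1]
    - [0,0,0,0,-0.3]
    - [0,0,0,0,-0.5]
    - [0,0,0,0,-0.5]
  force: 25

```text
t: 7.15
tcp_pos: [0.4961, -0.4169, 0.0351]
orientation: [0.117, 0.993, -0.0, 0.0]
ft_force: [0.2, 0.8, -0.4]
width: 0.0345
grasp_force: 24.9
```

```bash
python3 go.py .6224 .1247 .12
```

```text
t 7.15 tcp [ 0.4961 -0.4169  0.0351] yaw_y 76.55 w 0.0345 grip 24.9 F [ 0.2  0.8 -0.4] tilt [-0.001 -0.    -1.   ]
units [ 0.1232 22.246  -3.4019]
```

apply_moves:
  steps:
    - [0,0,-0.3,0,-0.5]
    - [0,0,-0.7,0,-0.5]
    - [0,0,-1,0,-0.5]
    - [0,0,-1,0,-0.5]
    - [0,0.5,-0.5,0,-0.5]
    - [0,1,0,0,-0.5]
    - [0,1,0,0,-0.5]
    - [0,1,0,0,-0.5]

```text
t: 8.15
tcp_pos: [0.5166, -0.3299, 0.1223]
orientation: [0.117, 0.993, 0.0, 0.0]
ft_force: [-0.7, 0.4, 0.1]
width: 0.0338
grasp_force: 25.0
```

apply_moves:
  steps:
    - [0,1,0,0,-0.5]
    - [0,1,0,0,-0.5]
    - [0,1,0,0,-0.5]
    - [0,1,0,0,-0.5]
    - [0,1,0,0,-0.5]
    - [0,1,0,0,-0.5]
    - [0,1,0,0,-0.5]
    - [0,1,0,0,-0.5]

```text
t: 9.15
tcp_pos: [0.5627, -0.1354, 0.1223]
orientation: [0.117, 0.993, 0.0, -0.0]
ft_force: [0.2, -0.1, 0.4]
width: 0.034
grasp_force: 25.0
```

apply_moves:
  steps:
    - [0,1,0,0,-0.5]
    - [0,1,0,0,-0.5]
    - [0,1,0,0,-0.5]
    - [0,1,0,0,-0.5]
    - [0,1,0,0,-0.5]
    - [0,1,0,0,-0.5]
    - [0,1,0,0,-0.5]
    - [0,1,0,0,-0.5]

```text
t: 10.15
tcp_pos: [0.609, 0.059, 0.1223]
orientation: [0.117, 0.993, 0.0, -0.0]
ft_force: [-0.4, -0.5, -0.7]
width: 0.0344
grasp_force: 25.0
```

apply_moves:
  steps:
    - [0.1,1,0,0,-0.5]
    - [0,1,0,0,-0.5]
    - [0,0.75,0,0,-0.5]
    - [0,0,0,0,-0.5]

```text
t: 10.65
tcp_pos: [0.6226, 0.1265, 0.122]
orientation: [0.116, 0.993, 0.0, -0.0]
ft_force: [-0.0, -0.6, -0.5]
width: 0.0348
grasp_force: 25.0
```

```bash
python3 go.py .6224 .1247 .0405
cat > b.py <<'E'
from ov import *
out=[]
for c,b in [('top',(.496,-.418,.02)),('side',(.496,-.418,.02)),('top',(.6224,.1247,.06)),('side',(.6224,.1247,.06))]:
    im=cams.capture(c); S=[(ring(.496,-.418,.029,.048),(0,255,0)),(sq(.497,-.419,.015,.066,28),(0,0,255)),(ring(.6224,.1247,.038,.044),(255,0,0))]
    out.append(overlay(c,im,b,S,f=5,h=30))
cv2.imwrite('pics/ov3.png',np.vstack([np.hstack(out[:2]),np.hstack(out[2:])]))
E
python3 b.py
```

```text
t 10.65 tcp [0.6226 0.1265 0.122 ] yaw_y 76.68 w 0.0348 grip 25.0 F [-0.  -0.6 -0.5] tilt [ 0.  0. -1.]
units [-0.0083 -0.0741  3.2592]
```

View pics/ov3.png

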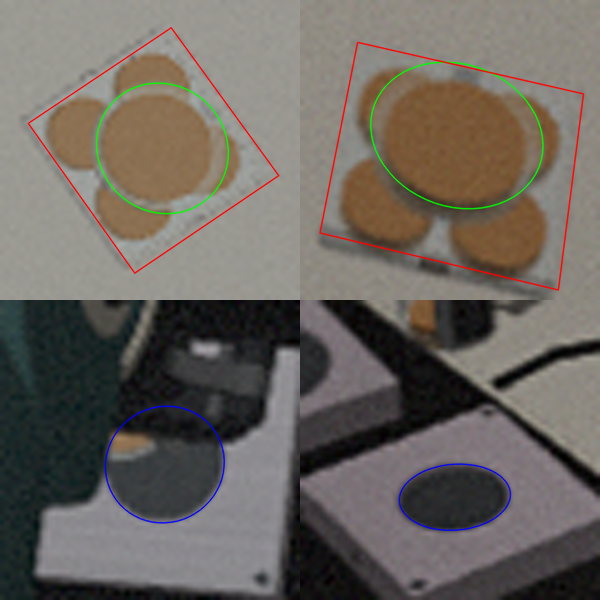

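The small dish is held level over its recess. In the top view the medium sits about 2 mm to +y of the guess, at about (0.4955, -0.416). Lowering now.

apply_moves:
  steps:
    - [0,-0.07,1,0,-0.5]
    - [0,0,1,0,-0.5]
    - [0,0,0.8,0,-0.5]
    - [0,0,0.3,0,-0.5]
    - [0,0,0.1,0,-0.5]
    - [0,0,0.04,0,-0.5]
    - [0,0,0,0,-0.5]

```text
t: 11.72
tcp_pos: [0.6227, 0.1231, 0.0416]
orientation: [0.117, 0.993, 0.0, 0.0]
ft_force: [0.7, 0.2, -0.6]
width: 0.0344
grasp_force: 25.0
```

```bash
python3 go.py .6224 .1247 .0401
```

```text
t 11.72 tcp [0.6227 0.1231 0.0416] yaw_y 76.55 w 0.0344 grip 25.0 F [ 0.7  0.2 -0.6] tilt [-0.001  0.    -1.   ]
units [0.0282 0.0584 0.0602]
```

apply_moves:
  steps:
    - [0,0,0.03,0,-0.5]
    - [0,0,0,0,-0.5]

```text
t: 11.98
tcp_pos: [0.6225, 0.1231, 0.0404]
orientation: [0.117, 0.993, 0.0, 0.0]
ft_force: [-0.0, -0.1, -0.2]
width: 0.0343
grasp_force: 25.0
```

apply_moves:
  steps:
    - [0,0,0.03,0,-0.5]
    - [0,0,0,0,-0.5]

```text
t: 12.22
tcp_pos: [0.6226, 0.1231, 0.04]
orientation: [0.117, 0.993, 0.0, 0.0]
ft_force: [-2.6, -0.5, 6.1]
width: 0.0348
grasp_force: 25.5
```

apply_moves:
  steps:
    - [0,0,0,0,-0.1]
    - [0,0,0,0,0.1]
    - [0,0,0,0,0.1]
    - [0,0,-0.5,0,0.1]
    - [0,0,-1,0,0.1]
    - [0,0,-1,0,0.1]
    - [0,0,-1,0,0.45]
    - [0,0,0,0,0.45]

```text
t: 13.22
tcp_pos: [0.6236, 0.1232, 0.1298]
orientation: [0.117, 0.993, 0.001, 0.002]
ft_force: [0.2, 0.6, -1.0]
width: 0.0621
grasp_force: 0.0
```

```bash
python3 go.py .4955 -.416 .1
```

```text
t 13.22 tcp [0.6236 0.1232 0.1298] yaw_y 76.54 w 0.0621 grip 0.0 F [ 0.2  0.6 -1. ] tilt [-0.003  0.002 -1.   ]
units [ -0.0334 -22.1707   1.15  ]
```

apply_moves:
  steps:
    - [0,-1,0,0,0.45]
    - [0,-1,0,0,0.45]
    - [0,-1,0,0,0.45]
    - [0,-1,0,0,0.45]
    - [0,-1,0,0,0.45]
    - [0,-1,0,0,0.45]
    - [0,-1,0,0,0.45]
    - [0,-1,0,0,0.45]

```text
t: 14.22
tcp_pos: [0.5749, -0.0732, 0.1268]
orientation: [0.118, 0.993, -0.0, -0.0]
ft_force: [0.8, 0.2, -0.8]
width: 0.0618
grasp_force: 0.0
```

```bash
cat > c.py <<'E'
from ov import *
out=[]
for c,b in [('top',(.496,-.418,.02)),('top',(.6224,.1247,.04)),('side',(.6224,.1247,.04))]:
    im=cams.capture(c); S=[(ring(.4955,-.416,.029,.048),(0,255,0)),(ring(.6225,.1231,.047,.036),(0,255,0)),(ring(.6224,.1247,.038,.044),(255,0,0))]
    out.append(overlay(c,im,b,S,f=6,h=22))
cv2.imwrite('pics/ov4.png',np.hstack(out))
E
python3 c.py
```

```text
(no output)
```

View pics/ov4.png

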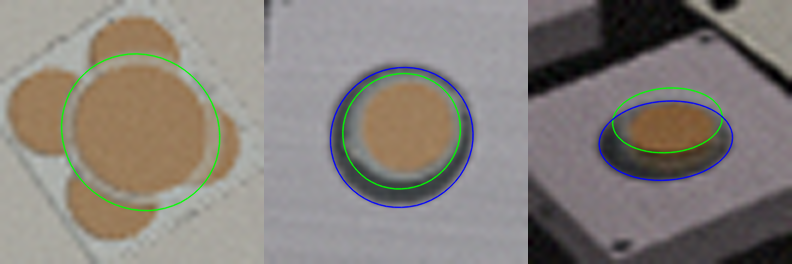

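The small dish sits inside its recess with a dark gap all round. The medium's outline fits within about 1 mm. Going for the medium.

apply_moves:
  steps:
    - [0,-1,0,0,0.45]
    - [0,-1,0,0,0.45]
    - [0,-1,0,0,0.45]
    - [0,-1,0,0,0.45]
    - [0,-1,0,0,0.45]
    - [0,-1,0,0,0.45]
    - [0,-1,0,0,0.45]
    - [0,-1,0,0,0.45]

```text
t: 15.38
tcp_pos: [0.5291, -0.2663, 0.1268]
orientation: [0.117, 0.993, 0.0, -0.0]
ft_force: [0.5, -0.6, -0.2]
width: 0.0616
grasp_force: 0.0
```

apply_moves:
  steps:
    - [0,-1,0,0,0.45]
    - [0,-1,0,0,0.45]
    - [0,-1,0,0,0.45]
    - [0,-1,0,0,0.45]
    - [0,-1,0,0,0.45]
    - [0,-0.8,0,0,0.45]
    - [0,-0.3,0,0,0.45]
    - [0,0,0,0,0.45]

```text
t: 16.38
tcp_pos: [0.4939, -0.4142, 0.1269]
orientation: [0.117, 0.993, 0.0, -0.0]
ft_force: [0.3, 0.2, -0.0]
width: 0.0619
grasp_force: 0.0
```

```bash
python3 go.py .4955 -.416 .019
```

```text
t 16.38 tcp [ 0.4939 -0.4142  0.1269] yaw_y 76.54 w 0.0619 grip 0.0 F [ 0.3  0.2 -0. ] tilt [ 0.  0. -1.]
units [-0.0792 -0.0569  4.3178]
```

apply_moves:
  steps:
    - [-0.08,-0.06,1,0,0.45]
    - [0,0,1,0,0.45]
    - [0,0,1,0,0.45]
    - [0,0,0.9,0,0.45]
    - [0,0,0.4,0,0.45]
    - [0,0,0,0,0.2]
    - [0,0,0,0,0]
    - [0,0,0,0,-0.2]

```text
t: 17.38
tcp_pos: [0.4959, -0.4164, 0.0204]
orientation: [0.117, 0.993, -0.0, 0.001]
ft_force: [0.4, 0.4, -0.1]
width: 0.0466
grasp_force: 25.7
```

apply_moves:
  steps:
    - [0,0,0,0,-0.2]
    - [0,0,0,0,-0.2]

```text
t: 17.62
tcp_pos: [0.4958, -0.4164, 0.0201]
orientation: [0.117, 0.993, -0.0, 0.0]
ft_force: [0.2, 1.3, 5.3]
width: 0.0465
grasp_force: 26.2
```

```bash
python3 go.py .4883 .1349 .12
```

```text
t 17.62 tcp [ 0.4958 -0.4164  0.0201] yaw_y 76.55 w 0.0465 grip 26.2 F [0.2 1.3 5.3] tilt [-0.001 -0.    -1.   ]
units [ 5.4178 21.3752 -4.0058]
```

apply_moves:
  steps:
    - [0,0,-0.3,0,-0.2]
    - [0,0,-0.7,0,-0.2]
    - [0,0,-1,0,-0.2]
    - [0,0,-1,0,-0.2]
    - [0,0.5,-1,0,-0.2]
    - [0,1,0,0,-0.2]
    - [0,1,0,0,-0.2]
    - [0,1,0,0,-0.2]

```text
t: 18.62
tcp_pos: [0.5161, -0.3305, 0.1209]
orientation: [0.117, 0.993, -0.0, 0.001]
ft_force: [0.8, 0.4, -0.9]
width: 0.0466
grasp_force: 25.8
```

apply_moves:
  steps:
    - [0.3,1,0,0,-0.2]
    - [0.3,1,0,0,-0.2]
    - [0.3,1,0,0,-0.2]
    - [0.3,1,0,0,-0.2]
    - [0.3,1,0,0,-0.2]
    - [0.3,1,0,0,-0.2]
    - [0.3,1,0,0,-0.2]
    - [0.3,1,0,0,-0.2]

```text
t: 19.62
tcp_pos: [0.5042, -0.1219, 0.1207]
orientation: [0.117, 0.993, 0.0, 0.001]
ft_force: [0.5, 0.0, -1.2]
width: 0.0461
grasp_force: 25.8
```

apply_moves:
  steps:
    - [0.3,1,0,0,-0.2]
    - [0.3,1,0,0,-0.2]
    - [0.3,1,0,0,-0.2]
    - [0.3,1,0,0,-0.2]
    - [0.3,1,0,0,-0.2]
    - [0.3,1,0,0,-0.2]
    - [0.3,1,0,0,-0.2]
    - [0.3,1,0,0,-0.2]

```text
t: 20.62
tcp_pos: [0.4924, 0.0866, 0.1207]
orientation: [0.117, 0.993, 0.0, 0.0]
ft_force: [0.6, 0.0, -0.4]
width: 0.0464
grasp_force: 25.8
```

apply_moves:
  steps:
    - [0.3,0.9,0,0,-0.2]
    - [0.3,0.6,0,0,-0.2]
    - [0,0.3,0,0,-0.2]
    - [0,0,0,0,-0.2]

```text
t: 21.12
tcp_pos: [0.4884, 0.1329, 0.1198]
orientation: [0.117, 0.993, -0.0, 0.0]
ft_force: [0.0, 0.3, -0.3]
width: 0.0464
grasp_force: 25.8
```

```bash
python3 go.py .4883 .1349 .0395
```

```text
t 21.12 tcp [0.4884 0.1329 0.1198] yaw_y 76.55 w 0.0464 grip 25.8 F [ 0.   0.3 -0.3] tilt [-0. -0. -1.]
units [0.0227 0.0762 3.211 ]
```

apply_moves:
  steps:
    - [0.02,0.07,1,0,-0.2]
    - [0,0,1,0,-0.2]
    - [0,0,0.8,0,-0.2]
    - [0,0,0.3,0,-0.2]
    - [0,0,0.07,0,-0.2]
    - [0,0,0,0,-0.2]

```text
t: 21.88
tcp_pos: [0.4884, 0.1348, 0.0409]
orientation: [0.117, 0.993, 0.0, 0.0]
ft_force: [0.2, -0.7, 0.1]
width: 0.0465
grasp_force: 25.8
```

apply_moves:
  steps:
    - [0,0,0.03,0,-0.2]
    - [0,0,0,0,-0.2]

```text
t: 22.12
tcp_pos: [0.4882, 0.135, 0.0399]
orientation: [0.117, 0.993, 0.0, 0.0]
ft_force: [0.9, -0.5, -1.0]
width: 0.0469
grasp_force: 25.8
```

apply_moves:
  steps:
    - [0,0,0.03,0,-0.2]
    - [0,0,0,0,-0.2]

```text
t: 22.38
tcp_pos: [0.4881, 0.135, 0.039]
orientation: [0.117, 0.993, 0.0, 0.0]
ft_force: [-1.0, 0.3, 4.3]
width: 0.0469
grasp_force: 26.2
```

apply_moves:
  steps:
    - [0,0,0,0,0.2]
    - [0,0,0,0,0.4]
    - [0,0,0,0,0.4]
    - [0,0,-0.5,0,0.4]
    - [0,0,-1,0,0.4]
    - [0,0,-1,0,0.4]
    - [0,-0.5,-1,0,0.8]
    - [0,-1,0,0,0.8]

```text
t: 23.38
tcp_pos: [0.4802, 0.0989, 0.1286]
orientation: [0.116, 0.993, 0.001, 0.002]
ft_force: [-0.4, -0.3, -1.0]
width: 0.0768
grasp_force: 0.0
```

apply_moves:
  steps:
    - [-0.5,-1,0,0,0.8]
    - [-0.5,-1,0,0,0.8]
    - [-0.5,-1,0,0,0.8]
    - [-0.5,-1,0,0,0.8]
    - [0,0,0,0,0.8]

```text
t: 24.0
tcp_pos: [0.5049, -0.0125, 0.1271]
orientation: [0.119, 0.993, -0.0, 0.0]
ft_force: [-0.6, 0.8, -0.2]
width: 0.0767
grasp_force: 0.0
```

```bash
python3 go.py .542 -.177 .1
cat > d.py <<'E'
from ov import *
out=[]
L=[(ring(.542,-.177,.015,.060),(0,255,0)),(sq(.497,-.417,.015,.066,28),(0,0,255)),(ring(.488,.135,.038,.056),(255,0,0)),(ring(.488,.135,.048,.048),(0,255,0))]
ims={c:cams.capture(c) for c in ['top','side']}
for c,b in [('top',(.542,-.177,.02)),('side',(.542,-.177,.02)),('top',(.496,-.418,.02)),('side',(.496,-.418,.02)),('top',(.488,.135,.04)),('side',(.488,.135,.04))]:
    out.append(overlay(c,ims[c],b,L,f=5,h=25))
cv2.imwrite('pics/ov5.png',np.vstack([np.hstack(out[::2]),np.hstack(out[1::2])]))
E
python3 d.py
```

```text
t 24.0 tcp [ 0.5049 -0.0125  0.1271] yaw_y 76.36 w 0.0767 grip 0.0 F [-0.6  0.8 -0.2] tilt [-0.001 -0.    -1.   ]
units [-2.9908 -6.0449  1.0906]
```

View pics/ov5.png

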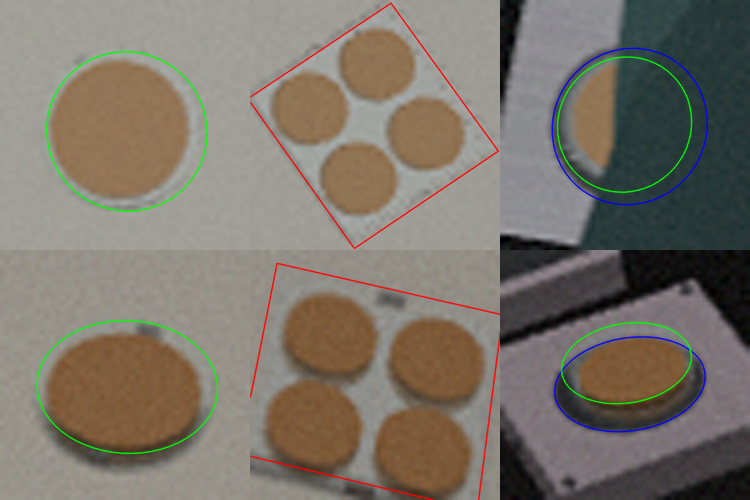

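The large dish sits about 2 mm to +y of the outline, at (0.542, -0.175). The four-well's yaw of 28° matches, with its centre near (0.4975, -0.416). The medium is inside its recess.

apply_moves:
  steps:
    - [-0.6,-1,0.2,0,0.8]
    - [-0.6,-1,0.2,0,0.8]
    - [-0.6,-1,0.2,0,0.8]
    - [-0.6,-1,0.2,0,0.8]
    - [-0.6,-1,0.2,0,0.8]
    - [0,-0.95,0,0,0.8]
    - [0,0,0,0,0.8]

```text
t: 24.98
tcp_pos: [0.5426, -0.1734, 0.1015]
orientation: [0.118, 0.993, -0.0, -0.0]
ft_force: [0.7, 0.6, 0.4]
width: 0.0765
grasp_force: 0.0
```

```bash
python3 go.py .542 -.1748 .0015
```

```text
t 24.98 tcp [ 0.5426 -0.1734  0.1015] yaw_y 76.46 w 0.0765 grip 0.0 F [0.7 0.6 0.4] tilt [ 0. -0. -1.]
units [ 0.0115 -0.0603  4.0019]
```

apply_moves:
  steps:
    - [0,-0.03,1,0,0.8]
    - [0,0,1,0,0.8]
    - [0,0,1,0,0.8]
    - [0,0,0.7,0,0.8]
    - [0,0,0.25,0,0.8]
    - [0,0,0,0,0.5]
    - [0,0,0,0,0.2]
    - [0,0,0,0,0.1]

```text
t: 25.98
tcp_pos: [0.5433, -0.1733, 0.0034]
orientation: [0.117, 0.993, 0.0, 0.001]
ft_force: [-2.6, 1.2, 7.5]
width: 0.0584
grasp_force: 27.2
```

apply_moves:
  steps:
    - [0,0,0,0,0.1]
    - [0,0,0,0,0.1]

```text
t: 26.22
tcp_pos: [0.5433, -0.1733, 0.0034]
orientation: [0.117, 0.993, 0.0, 0.001]
ft_force: [-1.8, 1.9, 7.7]
width: 0.0587
grasp_force: 27.2
```

```bash
python3 go.py .6236 .2566 .11
```

```text
t 26.23 tcp [ 0.5433 -0.1733  0.0034] yaw_y 76.55 w 0.0587 grip 27.2 F [-1.8  1.9  7.7] tilt [-0.001  0.    -1.   ]
units [ 0.8698 17.4722 -4.259 ]
```

apply_moves:
  steps:
    - [0,0,-0.3,0,0.1]
    - [0,0,-0.7,0,0.1]
    - [0,0,-1,0,0.1]
    - [0,0,-1,0,0.1]
    - [0,0.5,-1,0,0.1]
    - [0,1,-0.3,0,0.1]
    - [0,1,0,0,0.1]
    - [0,1,0,0,0.1]

```text
t: 27.22
tcp_pos: [0.5636, -0.0875, 0.1115]
orientation: [0.117, 0.993, 0.0, 0.001]
ft_force: [0.6, -0.4, -0.9]
width: 0.0585
grasp_force: 27.0
```

apply_moves:
  steps:
    - [0.1,1,0,0,0.1]
    - [0.1,1,0,0,0.1]
    - [0.1,1,0,0,0.1]
    - [0.1,1,0,0,0.1]
    - [0.1,1,0,0,0.1]
    - [0.1,1,0,0,0.1]
    - [0.1,1,0,0,0.1]
    - [0.1,1,0,0,0.1]

```text
t: 28.22
tcp_pos: [0.5905, 0.1118, 0.1114]
orientation: [0.117, 0.993, 0.0, 0.0]
ft_force: [-0.4, -0.6, -0.3]
width: 0.0584
grasp_force: 27.0
```

apply_moves:
  steps:
    - [0.07,1,0,0,0.1]
    - [0,1,0,0,0.1]
    - [0,1,0,0,0.1]
    - [0,1,0,0,0.1]
    - [0,1,0,0,0.1]
    - [0,0.7,0,0,0.1]
    - [0,0.3,0,0,0.1]
    - [0,0,0,0,0.1]

```text
t: 29.22
tcp_pos: [0.6235, 0.2571, 0.1099]
orientation: [0.117, 0.993, -0.0, 0.0]
ft_force: [0.0, -0.4, -1.0]
width: 0.0585
grasp_force: 27.0
```

```bash
python3 go.py .6236 .2566 .038
```

```text
t 29.23 tcp [0.6235 0.2571 0.1099] yaw_y 76.55 w 0.0585 grip 27.0 F [ 0.  -0.4 -1. ] tilt [-0. -0. -1.]
units [-0.0081 -0.018   2.877 ]
```

apply_moves:
  steps:
    - [0,0,1,0,0.1]
    - [0,0,1,0,0.1]
    - [0,0,0.5,0,0.1]
    - [0,0,0.28,0,0.1]
    - [0,0,0.05,0,0.1]
    - [0,0,0,0,0.1]

```text
t: 29.98
tcp_pos: [0.6238, 0.2573, 0.04]
orientation: [0.117, 0.993, 0.0, 0.0]
ft_force: [0.8, 0.0, 0.5]
width: 0.0587
grasp_force: 27.0
```

apply_moves:
  steps:
    - [0,0,0.03,0,0.1]
    - [0,0,0,0,0.1]

```text
t: 30.22
tcp_pos: [0.6235, 0.2574, 0.0388]
orientation: [0.117, 0.993, 0.0, 0.0]
ft_force: [-0.2, 0.2, 0.0]
width: 0.0585
grasp_force: 27.0
```

apply_moves:
  steps:
    - [0,0,0.02,0,0.1]
    - [0,0,0,0,0.1]

```text
t: 30.48
tcp_pos: [0.6234, 0.2573, 0.038]
orientation: [0.117, 0.993, -0.0, -0.0]
ft_force: [-0.5, 0.6, -0.3]
width: 0.0586
grasp_force: 27.0
```

apply_moves:
  steps:
    - [0,0,0.03,0,0.1]
    - [0,0,0,0,0.1]

```text
t: 30.72
tcp_pos: [0.6235, 0.2573, 0.0375]
orientation: [0.117, 0.993, 0.0, 0.0]
ft_force: [-2.6, -0.9, 5.3]
width: 0.0588
grasp_force: 27.4
```

apply_moves:
  steps:
    - [0,0,0,0,0.5]
    - [0,0,0,0,0.7]
    - [0,0,0,0,0.7]
    - [0,0,-0.5,0,0.7]
    - [0,0,-1,0,0.7]
    - [0,0,-1,0,0.7]
    - [0,-1,-0.8,0,1]
    - [0,-1,0,0,1]

```text
t: 31.72
tcp_pos: [0.6126, 0.2083, 0.1224]
orientation: [0.117, 0.993, 0.001, 0.001]
ft_force: [0.8, -0.7, -0.7]
width: 0.0856
grasp_force: 0.0
```

apply_moves:
  steps:
    - [0,-1,0,0,1]
    - [0,-1,0,0,1]
    - [0,-1,0,0,1]
    - [0,-1,0,0,1]
    - [0,-1,0,0,1]
    - [0,-1,0,0,1]
    - [0,-1,0,0,1]
    - [0,-1,0,0,1]

```text
t: 32.72
tcp_pos: [0.5647, 0.0125, 0.1198]
orientation: [0.117, 0.993, -0.0, -0.0]
ft_force: [0.9, 0.6, -0.6]
width: 0.0851
grasp_force: 0.0
```

apply_moves:
  steps:
    - [0,-1,0,0,1]
    - [0,-1,0,0,1]
    - [0,-1,0,0,1]
    - [0,-1,0,0,1]
    - [0,-1,0,0,1]
    - [0,-1,0,0,1]
    - [0,-1,0,0,1]
    - [0,-1,0,0,1]

```text
t: 33.72
tcp_pos: [0.5179, -0.1818, 0.1198]
orientation: [0.117, 0.993, -0.0, -0.0]
ft_force: [0.5, -0.5, 0.0]
width: 0.0858
grasp_force: 0.0
```

apply_moves:
  steps:
    - [0,-1,0,0,1]
    - [0,-1,0,0,1]
    - [0,-1,0,0,1]
    - [0,-1,0,0,1]
    - [0,-1,0,0,1]
    - [0,-1,0,0,1]
    - [0,0,0,-1,1]
    - [0,0,0,-1,1]

```text
t: 34.72
tcp_pos: [0.4829, -0.3271, 0.1197]
orientation: [0.047, 0.999, -0.0, -0.0]
ft_force: [0.6, -0.2, 0.9]
width: 0.0851
grasp_force: 0.0
```

apply_moves:
  steps:
    - [0,0,0,-1,1]
    - [0,0,0,-1,1]
    - [0,0,0,-1,1]
    - [0,0,0,-1,1]
    - [0,0,0,-1,1]
    - [0,0,0,-1,1]
    - [0,0,0,-1,1]
    - [0,0,0,-1,1]

```text
t: 35.72
tcp_pos: [0.4831, -0.3267, 0.1197]
orientation: [-0.231, 0.973, -0.0, -0.0]
ft_force: [-0.1, -0.1, -0.5]
width: 0.0855
grasp_force: 0.0
```

```bash
python3 go.py .4975 -.416 .05 118
```

```text
t 35.73 tcp [ 0.4831 -0.3267  0.1197] yaw_y 116.67 w 0.0855 grip 0.0 F [-0.1 -0.1 -0.5] tilt [ 0.  0. -1.]
units [ 1.0872 -3.4491  2.7888]
roll units (tool z down) -0.33284373060315886
```

apply_moves:
  steps:
    - [0.3,-1,0.5,-0.33,1]
    - [0.3,-1,0.5,0,1]
    - [0.3,-1,0.5,0,1]
    - [0.12,-0.43,0.5,0,1]
    - [0,0,0.5,0,1]
    - [0,0,0,0,1]

```text
t: 36.48
tcp_pos: [0.5004, -0.4127, 0.0562]
orientation: [-0.241, 0.97, 0.001, -0.001]
ft_force: [-0.1, 0.1, 0.7]
width: 0.0853
grasp_force: 0.0
```

```bash
python3 go.py .4975 -.416 .001 118
cat > e.py <<'E'
from ov import *
out=[]
s=status.get_state(); p=np.array(s['tcp_pos']); a=np.deg2rad(118); d=np.array([np.cos(a),np.sin(a),0])
L=[(sq(.4975,-.416,.015,.066,28),(0,0,255)),(np.array([p-d*.0425+[0,0,.013],p+d*.0425+[0,0,.013]]),(255,0,255)),(ring(.6236,.2566,.038,.068),(255,0,0)),(ring(.6235,.2573,.049,.060),(0,255,0))]
ims={c:cams.capture(c) for c in ['top','side']}
for c,b in [('top',(.496,-.418,.02)),('top',(.6236,.2566,.04)),('side',(.496,-.418,.02)),('side',(.6236,.2566,.04))]:
    out.append(overlay(c,ims[c],b,L,f=5,h=30))
cv2.imwrite('pics/ov6.png',np.vstack([np.hstack(out[:2]),np.hstack(out[2:])]))
E
python3 e.py
```

```text
t 36.48 tcp [ 0.5004 -0.4127  0.0562] yaw_y 117.92 w 0.0853 grip 0.0 F [-0.1  0.1  0.7] tilt [ 0.001  0.002 -1.   ]
units [ 0.1606 -0.0665  2.2079]
roll units (tool z down) -0.01982397781200973
```

View pics/ov6.png

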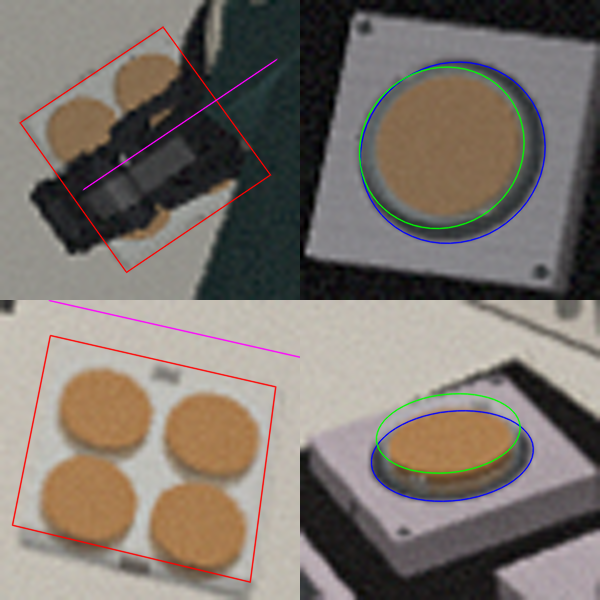

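The large dish is inside its recess, and the open fingers straddle the four-well square-on. Descending.

apply_moves:
  steps:
    - [0.13,-0.05,0.7,0,1]
    - [0,0,0.8,0,1]
    - [0,0,0.45,0,1]
    - [0,0,0.15,0,1]
    - [0,0,0,0,1]
    - [0,0,0,0,0.7]
    - [0,0,0,0,0.5]
    - [0,0,0,0,0.3]

```text
t: 37.58
tcp_pos: [0.4988, -0.417, 0.0057]
orientation: [-0.241, 0.971, -0.0, 0.0]
ft_force: [-2.3, 1.8, 6.1]
width: 0.0651
grasp_force: 26.2
```

apply_moves:
  steps:
    - [0,0,0,0,0.3]
    - [0,0,0,0,0.3]

```text
t: 37.83
tcp_pos: [0.4988, -0.417, 0.0057]
orientation: [-0.241, 0.971, -0.0, 0.0]
ft_force: [-1.4, 2.6, 6.3]
width: 0.065
grasp_force: 26.1
```

```bash
python3 go.py .4988 .2572 .11 78
```

```text
t 37.83 tcp [ 0.4988 -0.417   0.0057] yaw_y 117.87 w 0.065 grip 26.1 F [-1.4  2.6  6.3] tilt [-0.    -0.001 -1.   ]
units [-12.6056  23.836   -4.1869]
roll units (tool z down) 9.96688034843772
```

The grip is shallow at TCP 5.7 mm, so I'll regrip about 4 mm lower.

apply_moves:
  steps:
    - [0,0,0,0,0.7]
    - [0,0,0,0,0.8]
    - [0,0,0.08,0,0.8]
    - [0,0,0.08,0,0.8]
    - [0,0,0,0,0.7]
    - [0,0,0,0,0.4]
    - [0,0,0,0,0.3]
    - [0,0,0,0,0.3]
  force: 30

```text
t: 38.83
tcp_pos: [0.4985, -0.4168, 0.0009]
orientation: [-0.241, 0.971, -0.0, 0.0]
ft_force: [-1.1, 1.0, 1.6]
width: 0.0649
grasp_force: 33.5
```

```bash
python3 go.py .4988 .2572 .11 78
```

```text
t 38.83 tcp [ 0.4985 -0.4168  0.0009] yaw_y 117.87 w 0.0649 grip 33.5 F [-1.1  1.   1.6] tilt [ 0. -0. -1.]
units [-12.6118  23.8276  -4.3675]
roll units (tool z down) 9.96729157118714
```

apply_moves:
  steps:
    - [0,0,-0.3,0,0.3]
    - [0,0,-0.7,0,0.3]
    - [0,0,-1,0,0.3]
    - [0,0,-1,0,0.3]
    - [0,0,-1,0.5,0.3]
    - [0,0,-0.4,0.5,0.3]
    - [0,0,0,1,0.3]
    - [0,0,0,1,0.3]

```text
t: 39.83
tcp_pos: [0.4984, -0.4166, 0.1111]
orientation: [-0.137, 0.991, -0.0, 0.0]
ft_force: [0.1, 0.7, 0.5]
width: 0.0648
grasp_force: 33.3
```

apply_moves:
  steps:
    - [0,0,0,1,0.3]
    - [0,0,0,1,0.3]
    - [0,0,0,1,0.3]
    - [0,0,0,1,0.3]
    - [0,0,0,1,0.3]
    - [0,0,0,1,0.3]
    - [0,0,0,0.97,0.3]
    - [0,0,0,0,0.3]

```text
t: 40.83
tcp_pos: [0.4985, -0.4166, 0.1108]
orientation: [0.105, 0.995, -0.0, -0.0]
ft_force: [-0.1, -0.5, -0.1]
width: 0.065
grasp_force: 33.3
```

```bash
python3 go.py .4988 .2572 .11 78
```

```text
t 40.83 tcp [ 0.4985 -0.4166  0.1108] yaw_y 77.99 w 0.065 grip 33.3 F [-0.1 -0.5 -0.1] tilt [ 0. -0. -1.]
units [ 5.5948 26.3637  0.0321]
roll units (tool z down) -0.0024274321804327315
```

apply_moves:
  steps:
    - [0.1,0.5,0,0,0.3]
    - [0.2,1,0,0,0.3]
    - [0.2,1,0,0,0.3]
    - [0.2,1,0,0,0.3]
    - [0.2,1,0,0,0.3]
    - [0.2,1,0,0,0.3]
    - [0.2,1,0,0,0.3]
    - [0.2,1,0,0,0.3]

```text
t: 41.82
tcp_pos: [0.5007, -0.2238, 0.1109]
orientation: [0.104, 0.995, 0.0, 0.0]
ft_force: [0.5, 0.2, -0.9]
width: 0.0648
grasp_force: 33.3
```

apply_moves:
  steps:
    - [0.2,1,0,0,0.3]
    - [0.2,1,0,0,0.3]
    - [0.2,1,0,0,0.3]
    - [0.2,1,0,0,0.3]
    - [0.2,1,0,0,0.3]
    - [0.2,1,0,0,0.3]
    - [0.2,1,0,0,0.3]
    - [0.2,1,0,0,0.3]

```text
t: 42.82
tcp_pos: [0.5029, -0.0201, 0.1109]
orientation: [0.104, 0.995, 0.0, 0.0]
ft_force: [0.3, 0.5, -0.8]
width: 0.065
grasp_force: 33.3
```

apply_moves:
  steps:
    - [0.3,1,0,0,0.3]
    - [0.3,1,0,0,0.3]
    - [0.3,1,0,0,0.3]
    - [0.3,1,0,0,0.3]
    - [0.3,1,0,0,0.3]
    - [0.3,1,0,0,0.3]
    - [0.3,1,0,0,0.3]
    - [0.3,1,0,0,0.3]

```text
t: 43.82
tcp_pos: [0.4855, 0.1878, 0.1109]
orientation: [0.104, 0.995, 0.0, 0.0]
ft_force: [0.1, -0.3, -0.7]
width: 0.0648
grasp_force: 33.3
```

apply_moves:
  steps:
    - [0.1,1,0,0,0.3]
    - [0,1,0,0,0.3]
    - [0,0.6,0,0,0.3]
    - [0,0.26,0,0,0.3]
    - [0,0,0,0,0.3]
    - [0,0,0,0,0.3]

```text
t: 44.58
tcp_pos: [0.4988, 0.2561, 0.1108]
orientation: [0.105, 0.994, -0.0, -0.0]
ft_force: [-0.7, -0.1, 0.2]
width: 0.0647
grasp_force: 33.3
```

```bash
python3 go.py .4988 .2572 .037 78
cat > f.py <<'E'
from ov import *
out=[]
s=status.get_state(); p=np.array(s['tcp_pos'])
L=[(sq(.4988,.2572,.038,.074,-12),(255,0,0)),(sq(p[0],p[1],p[2],.063,-12),(0,255,0))]
for c in ['top','side']:
    out.append(overlay(c,cams.capture(c),(.4988,.2572,.06),L,f=5,h=40))
cv2.imwrite('pics/ov7.png',np.hstack(out))
E
python3 f.py
```

```text
t 44.58 tcp [0.4988 0.2561 0.1108] yaw_y 77.93 w 0.0647 grip 33.3 F [-0.7 -0.1  0.2] tilt [ 0. -0. -1.]
units [0.0088 0.0451 2.9505]
roll units (tool z down) -0.01649132661539099
```

View pics/ov7.png

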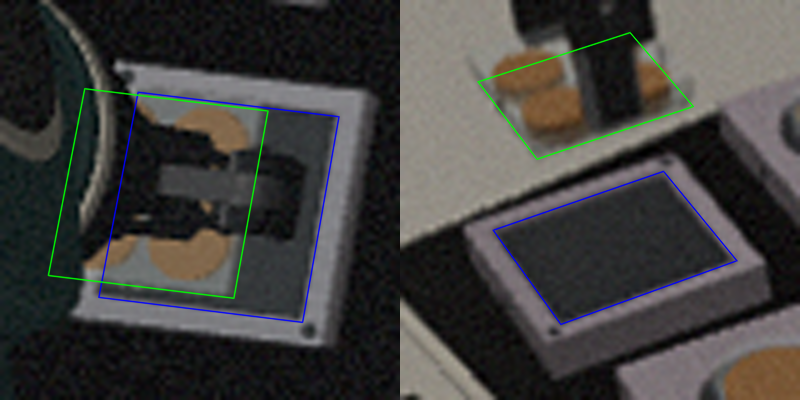

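The four-well is over its recess and aligned within about 1–2 mm. Lowering.

apply_moves:
  steps:
    - [0,0,1,0,0.3]
    - [0,0,1,0,0.3]
    - [0,0,0.6,0,0.3]
    - [0,0,0.25,0,0.3]
    - [0,0,0.05,0,0.3]
    - [0,0,0,0,0.3]

```text
t: 45.42
tcp_pos: [0.4991, 0.2571, 0.0389]
orientation: [0.105, 0.995, 0.0, 0.0]
ft_force: [-0.6, 1.2, 0.3]
width: 0.065
grasp_force: 33.3
```

apply_moves:
  steps:
    - [0,0,0.04,0,0.3]
    - [0,0,0,0,0.3]

```text
t: 45.68
tcp_pos: [0.4988, 0.257, 0.0375]
orientation: [0.105, 0.995, 0.0, 0.0]
ft_force: [0.0, 0.2, 0.2]
width: 0.0648
grasp_force: 33.3
```

apply_moves:
  steps:
    - [0,0,0.03,0,0.3]
    - [0,0,0,0,0.3]

```text
t: 45.92
tcp_pos: [0.4987, 0.257, 0.0365]
orientation: [0.105, 0.995, -0.0, 0.0]
ft_force: [-0.3, -0.4, -0.2]
width: 0.065
grasp_force: 33.3
```

No contact yet, at TCP 36.5 mm against the expected 35 mm.

apply_moves:
  steps:
    - [0,0,0.04,0,0.3]
    - [0,0,0,0,0.3]

```text
t: 46.18
tcp_pos: [0.4987, 0.2569, 0.0355]
orientation: [0.105, 0.995, -0.0, -0.0]
ft_force: [0.1, -0.3, -1.0]
width: 0.0654
grasp_force: 33.3
```

apply_moves:
  steps:
    - [0,0,0.02,0,0.3]
    - [0,0,0,0,0.3]

```text
t: 46.42
tcp_pos: [0.4988, 0.2569, 0.035]
orientation: [0.105, 0.995, -0.0, 0.0]
ft_force: [0.1, -0.8, -1.0]
width: 0.0646
grasp_force: 33.3
```

apply_moves:
  steps:
    - [0,0,0.02,0,0.3]
    - [0,0,0,0,0.3]

```text
t: 46.68
tcp_pos: [0.4988, 0.257, 0.0349]
orientation: [0.105, 0.995, 0.0, 0.0]
ft_force: [-2.2, -2.4, 6.7]
width: 0.0647
grasp_force: 34.2
```

Contact at the expected height. Releasing, lifting and moving clear for a last look.

apply_moves:
  steps:
    - [0,0,0,0,0.6]
    - [0,0,0,0,0.9]
    - [0,0,0,0,0.9]
    - [0,0,-0.5,0,0.9]
    - [0,0,-1,0,0.9]
    - [0,0,-1,0,0.9]
    - [0,0,-1,0,0.9]
    - [0,0,-1,0,0.9]

```text
t: 47.68
tcp_pos: [0.4988, 0.2569, 0.1488]
orientation: [0.105, 0.995, 0.0, 0.0]
ft_force: [0.1, 0.2, 0.5]
width: 0.0812
grasp_force: 0.0
```

apply_moves:
  steps:
    - [0.5,1,-0.5,0,0.9]
    - [0.5,1,-0.5,0,0.9]
    - [0.5,1,-0.5,0,0.9]
    - [0.5,1,0,0,0.9]
    - [0.5,1,0,0,0.9]
    - [0.5,1,0,0,0.9]
    - [0.5,1,0,0,0.9]
    - [0.5,1,0,0,0.9]

```text
t: 48.68
tcp_pos: [0.4423, 0.4742, 0.1855]
orientation: [0.105, 0.995, 0.0, 0.0]
ft_force: [0.3, 0.2, 0.1]
width: 0.0809
grasp_force: 0.0
```

```bash
python3 go.py
cat > g.py <<'E'
from m import *
out=[]
a=cams.capture('top')[200:370,80:250,::-1]; b=cams.capture('side')[155:285,105:310,::-1]
cv2.imwrite('pics/end.png',np.hstack([cv2.resize(a,(390,390),interpolation=2),cv2.resize(b,(410,390),interpolation=2)]))
for c in ['top','side']:
    for n in 'dish_small dish_medium dish_large dish_fourwell flask reagent_bottle'.split(): print(c,n,[(np.round(r['at'],3),round(r['score'],2)) for r in models.landmark_of(c,n)[:1]])
E
python3 g.py
```

```text
t 48.67 tcp [0.4423 0.4742 0.1855] yaw_y 77.98 w 0.0809 grip 0.0 F [0.3 0.2 0.1] tilt [-0.  0. -1.]
top dish_small []
top dish_medium [(array([0.492, 0.133, 0.032]), 0.7)]
top dish_large [(array([0.623, 0.257, 0.034]), 0.76)]
top dish_fourwell [(array([0.5  , 0.255, 0.033]), 0.8)]
top flask [(array([ 0.806, -0.017,  0.   ]), 0.68)]
top reagent_bottle [(array([ 0.725, -0.283, -0.001]), 0.71)]
side dish_small [(array([0.623, 0.122, 0.035]), 0.68)]
side dish_medium [(array([0.485, 0.138, 0.037]), 0.58)]
side dish_large [(array([0.623, 0.259, 0.034]), 0.63)]
side dish_fourwell [(array([0.499, 0.258, 0.032]), 0.9)]
side flask []
side reagent_bottle [(array([ 0.736, -0.282,  0.002]), 0.91)]
```

View pics/end.png

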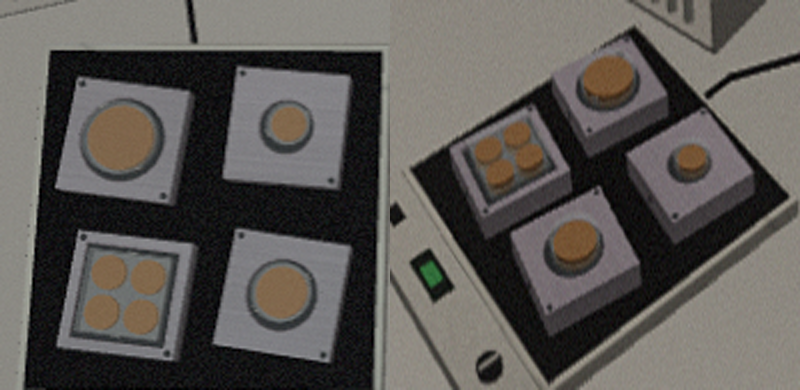

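All four dishes lie flat in their own recesses, and the flask and bottle have not moved. Handing in.

```bash
python3 -c "
from rig import robot; print(robot.close_job())"
```

```text
the job is handed in; nothing more can be done
None
```

The job is handed in at about 49 s: in the final pictures all four dishes lie flat in their own recesses, each having met its recess floor at about the expected height, and the flask and amber bottle still stand where they were.

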